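# Make up the change-gear stack

## Task

Make up the change-gear set for the lathe on the upright post of the arbor stand: the largest of the three gears first, right down on the stand, then the plain spacer ring, then the smallest gear, and the knurled cap on top, with both gears hub upward. Lower each part over the post and let it go without dropping it; leave the medium gear and everything else lying where it is.

Things in the scene. Friction and masses are not known exactly. Their poses are not given: they have to be found in the camera images.
- stand_seat (a point): arbor stand, fixed to the worktop: dark round steel flange, 56 mm diameter, with an upright plain steel post of 12 mm diameter in its middle. The first part seats on the flange's raised flat top (34 mm wide), 10 mm above the worktop; from there the post rises 68 mm, the last 8 mm tapering to a 4 mm wide tip (tip 78 mm above the worktop). Point: on the post's axis at the height of that seat; z up
- gear_large_center (a point): large steel gear, 64 mm over the teeth: an 8 mm thick toothed disc with a smooth round hub of 28 mm diameter standing 14 mm above it (22 mm tall in all) and a plain 20 mm through bore. Lies hub up at the start; best gripped by the hub. Point: on the axis, half-way up (11 mm above the underside); z along the axis, out of the hub end
- gear_medium_center (a point): medium steel gear, 50 mm over the teeth, not wanted, to be left where it lies: an 8 mm thick toothed disc with a smooth round hub of 28 mm diameter standing 14 mm above it (22 mm tall in all) and a plain 20 mm through bore. Lies hub up at the start; best gripped by the hub. Point: on the axis, half-way up (11 mm above the underside); z along the axis, out of the hub end
- gear_small_center (a point): small steel gear, 37 mm over the teeth: an 8 mm thick toothed disc with a smooth round hub of 28 mm diameter standing 14 mm above it (22 mm tall in all) and a plain 20 mm through bore. Lies hub up at the start; best gripped by the hub. Point: on the axis, half-way up (11 mm above the underside); z along the axis, out of the hub end
- spacer_center (a point): plain smooth steel spacer ring, 28 mm outside diameter, 14 mm tall, with a 20 mm through bore, lying flat. Point: on the axis, half-way up (7 mm above the underside); z along the axis; either way up is the same
- cap_center (a point): knurled steel cap, 29 mm diameter, 24 mm tall, closed bevelled top, open below with a blind 20 mm bore 16 mm deep; it stands open end down. On the finished stack the last 10 mm of the post stand inside it. Point: on the axis, half-way up (12 mm above the underside); z along the axis, out of the closed top
- pin: small steel pin, 6 mm diameter, 34 mm long, lying among the parts; leave alone. Origin: under its centre; y along it
- offcut: brass hexagon-bar offcut, 32 mm long, 12 mm wide, 10 mm high, lying among the parts; leave alone. Origin: under its centre; y along it
- spanner: steel spanner, 180 x 35 x 6 mm, lying behind the parts; leave alone. Origin: under its centre; y along it

How it is judged:
On the way, in this order (a step that is already met when the one before it is completed fails the run):
1. the large gear is seated, hub up, on the stand's flange (horizontal distance between gear_large_center and stand_seat below 0.007 m and z of gear_large_center in the frame of stand_seat between 0.008 and 0.014 m and angle between gear_large_center's own z axis and vertical below 0.12 rad), for 0.2 s.
2. the spacer lies on the large gear's hub (horizontal distance between spacer_center and stand_seat below 0.007 m and z of spacer_center in the frame of stand_seat between 0.026 and 0.032 m and angle between the z axis of spacer_center and the z axis of stand_seat, either way round below 0.12 rad), for 0.2 s.
3. the small gear is seated, hub up, on the spacer (horizontal distance between gear_small_center and stand_seat below 0.007 m and z of gear_small_center in the frame of stand_seat between 0.044 and 0.05 m and angle between gear_small_center's own z axis and vertical below 0.12 rad), for 0.2 s.
4. the cap sits on the small gear's hub (horizontal distance between cap_center and stand_seat below 0.007 m and z of cap_center in the frame of stand_seat between 0.067 and 0.073 m and angle between cap_center's own z axis and vertical below 0.12 rad), for 0.2 s.
At the end, for the whole second after the job is handed in: On the post, from the flange up: large gear (hub up), spacer, small gear (hub up), cap (closed end up); each with its axis within 7 mm of the post's axis, within 3 mm of its proper seated height, within 0.12 rad of upright, and at rest (all of step 1 and all of step 2 and all of step 3 and all of step 4 and linear speed of each of gear_large, spacer, gear_small, cap below 0.02 m/s); the robot touches nothing.
It fails at once if the medium gear has been moved more than 15 mm (distance of gear_medium_center from where it was at the start of the episode above 0.015 m).
It fails at once if the pin, offcut or spanner has been moved more than 30 mm (distance of any of pin, offcut, spanner from where it was at the start of the episode above 0.03 m).
It fails at once if a part was dropped down the post (faster than 0.6 m/s on it) ((horizontal distance between gear_large_center and stand_seat below 0.007 m and z of gear_large_center in the frame of stand_seat below 0.075 m and linear speed of gear_large above 0.6 m/s) or (horizontal distance between spacer_center and stand_seat below 0.007 m and z of spacer_center in the frame of stand_seat below 0.075 m and linear speed of spacer above 0.6 m/s) or (horizontal distance between gear_small_center and stand_seat below 0.007 m and z of gear_small_center in the frame of stand_seat below 0.075 m and linear speed of gear_small above 0.6 m/s) or (horizontal distance between cap_center and stand_seat below 0.007 m and z of cap_center in the frame of stand_seat below 0.075 m and linear speed of cap above 0.6 m/s)).
It also fails if it takes over 104 s, if anything falls off the work surface, if the arm or the gripper's body presses on something with over 40 N, if the wrist force passes 120 N, or if a joint passes its speed limit or range.

## Robot

A 6-joint arm with a two-finger parallel gripper is mounted at the origin on a cart in front of the work surface, level with it; the furniture and walls round the work are solid. World frame = base frame: x ahead of the robot, y to its left, z up, the work surface at z = 0. Lengths are in m, angles in rad, forces in N, time in s.
With the tool pointing down it reaches from about 0.225 to 0.875 m from the base axis. Payload 3.4 kg.
Tool frame: the origin (TCP) lies at the very end of the fingers, on their centre line; the grasp point (between the pads) lies 19 mm behind it (grasp_offset is the distance from the TCP to the grasp point, in m); y points along the fingers, z is the direction in which the jaws open and shut, and the axes are right-handed (so a half turn about y gives the same grasp; the last joint's range is limited). The gripper opens to 85 mm and grips with 20 to 120 N. Pads are 22 mm wide; open, the fingers measure 114 mm over their backs; the gripper's body (76 mm by 85 mm) begins 54 mm behind the grasp point. The pads swing forward as they close: fully open they stand 13 mm farther back than shut.
Start: joints at [1.077, 0.276, 1.505, -0, 1.361, -0.121], TCP at [0.209, 0.536, 0.231] pointing down, gripper open.
Joint ranges: [-2.89, 2.89], [-0.75, 2.08], [0.22, 2.7], [-1.18, 4.32], [0.11, 2.71], [-2.7, 2.7]. Speed limits (rad/s): [2.57, 2.57, 3.14, 3.14, 3.14, 3.14].

## Interface

Orientations are given as a unit quaternion [w, x, y, z].
In Python, from rig import get_state, get_image, sign_off, grasp_offset gives the robot as it stands.
- The arm moves only by the shell command python3 -m jog 'ROWS' [FORCE]. ROWS is JSON, one flat list of numbers, 7 for each row, row after row: the closure in counts, from 0 (fully open) to 255 (shut), then the shift along the tool's x, y, z in cm, then the turn, a rotation vector about the tool's x, y, z in units of 8 degrees (1.0 is 8 degrees). In form: [jaw, tx, ty, tz, rx, ry, rz, jaw, tx, ty, tz, rx, ry, rz, ...]. A call has 1 to 12 rows; each row is the pose to reach, as a shift and turn from the pose commanded when the call began, along the tool's axes at that moment; what a row does not reach only later rows make up. A row lasts 1/8 s, in which the tool goes at most 62.5 mm and 10.7 degrees, less where a joint would pass 70% of its speed; a pose out of reach is approached as far as the arm can. A call with a gripper value outside its range is refused whole. The fingers move at their own pace and stop on an object; FORCE is the grip in N (left out, the last holds). Time passes only in rows, so rows that repeat a pose let the fingers close. It gives the time, the measured TCP pose, the force and the opening at its end, in the units of the state.
- get_state(): the state, without advancing time (a new reading comes with each control period).
- get_image(name): name is "side" or "top"; returns a dict with "color" (400x640x3 uint8, blue, green, red), "mtx" (3x3 intrinsics, pixels), "k1" (the pictures are not rectified: a ray, as slopes to the right and down, at radius r is drawn at 1 + k1 r^2 times it, then the intrinsics apply), "R" (3x3) and "t" (3): a world point X has camera coordinates R X + t. Camera axes: x right, y down, z forward; pixel columns grow to the right and rows downward; lengths in m; the calibration is good to about 2 mm. A picture is of the moment at which its call begins. There is no depth.
- sign_off(): hands the job in, once; it reports no verdict.
The state is a dict: "clock": time; "qpos": joint angles; "qd": joint speeds; "effort": joint torques, N m; "position": TCP position; "ee_rot": TCP orientation; "contact_force": force on the tool from outside, world axes, zero at the start; "moment": the same for the moment, N m; "width": finger opening in m.
Only numpy, scipy, OpenCV 4.12 (cv2) and the standard library are available. Lean on these libraries where they do the work, as an engineer would, in place of code of your own. Each camera call takes 0.05 s, during which the arm holds its last target.

## Working session

There is one attempt and no reset: what is moved stays moved. The work goes in short steps, Python scripts to look and compute and a shell command to move; the robot and the scene stay as the last step left them, time stands still between calls to the robot, and variables do not carry over. Pictures are saved under pics/ and viewed, and the job is handed in when it is done.

```bash
mkdir -p pics; ls; python3 - <<'E'
from rig import *
import cv2
s=get_state();print(s, grasp_offset)
for n in("side","top"):
    g=get_image(n);cv2.imwrite(f"pics/{n}0.png",g["color"]);print(n,g["mtx"],g["k1"],g["R"],g["t"])
E
```

```text
pics
{'clock': 0.0, 'qpos': array([ 1.07699508e+00,  2.76573034e-01,  1.50616472e+00,  4.53245069e-06,
        1.36070158e+00, -1.20993610e-01]), 'qd': array([ 1.23406197e-05, -2.15894162e-04,  4.23954301e-04,  3.96512052e-03,
        3.75894316e-04, -6.66102201e-05]), 'effort': array([-2.88664320e-03, -4.16776192e+01, -2.45808059e+01, -3.94244071e-04,
        1.12857428e-02, -2.05901536e-06]), 'position': array([0.20917201, 0.53501692, 0.23043966]), 'ee_rot': array([-0.69423543,  0.69547907, -0.13124475,  0.13084665]), 'contact_force': array([ 0.38258872, -0.78589164,  0.26037824]), 'moment': array([-0.01046845,  0.04343591,  0.00737354]), 'width': 0.08543457246167438} 0.0187
side [[501.69694348   0.         312.94265273]
 [  0.         501.69694348 200.88165145]
 [  0.           0.           1.        ]] -0.0033811362897035947 [[ 0.98833939 -0.15196729  0.00954979]
 [-0.08906137 -0.62781436 -0.77325106]
 [ 0.12350437  0.76338396 -0.63402808]] [-0.55337753  0.03221287  0.85984029]
top [[437.30882972   0.         316.0031023 ]
 [  0.         437.30882972 203.1242329 ]
 [  0.           0.           1.        ]] 0.0018134431137493082 [[-0.0079744  -0.99995835 -0.00444021]
 [-0.98969192  0.00852732 -0.1429587 ]
 [ 0.14299061  0.00325443 -0.9897187 ]] [-0.06143792  0.54720358  0.82793788]
```

View pics/side0.png

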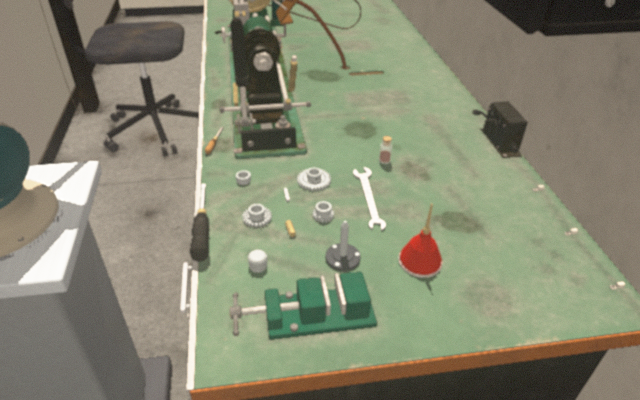

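View pics/top0.png

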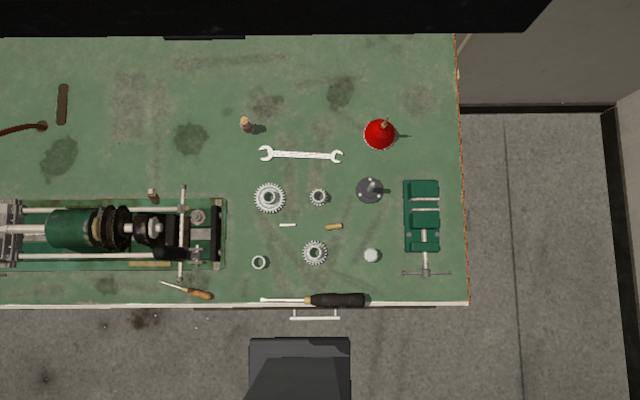

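```bash
cat > h.py <<'E'
import numpy as np, cv2
from rig import get_image,get_state
def ray(g,u,v):
    m=g["mtx"];d=np.array([(u-m[0,2])/m[0,0],(v-m[1,2])/m[1,1]]);s=d.copy()
    for _ in range(10): s=d/(1+g["k1"]*(s@s))
    R=np.array(g["R"]);c=-R.T@np.array(g["t"]);return c,R.T@np.array([s[0],s[1],1])
def at(g,u,v,z):
    c,d=ray(g,u,v);return c+d*(z-c[2])/d[2]
def proj(g,X):
    p=np.array(g["R"])@X+g["t"];s=p[:2]/p[2];s=s*(1+g["k1"]*(s@s));m=g["mtx"];return m[0,0]*s[0]+m[0,2],m[1,1]*s[1]+m[1,2]
def crop(g,fn,x0,y0,w,h,k):
    c=g["color"][y0:y0+h,x0:x0+w];c=cv2.resize(c,None,fx=k,fy=k,interpolation=cv2.INTER_CUBIC)
    for i in range(0,w,10):cv2.putText(c,str(x0+i) if i%20==0 else "",(i*k,8),0,.3,(0,255,255));cv2.line(c,(i*k,10),(i*k,16),(0,255,255))
    for i in range(0,h,10):cv2.putText(c,str(y0+i) if i%20==0 else "",(0,i*k+4),0,.3,(0,255,255));cv2.line(c,(22,i*k),(28,i*k),(0,255,255))
    cv2.imwrite(fn,c)
E
python3 - <<'E'
from h import *
g=get_image("top");crop(g,"pics/t1.png",240,165,160,110,5)
g=get_image("side");crop(g,"pics/s1.png",225,160,150,120,5)
E
```

```text
(no output)
```

View pics/t1.png

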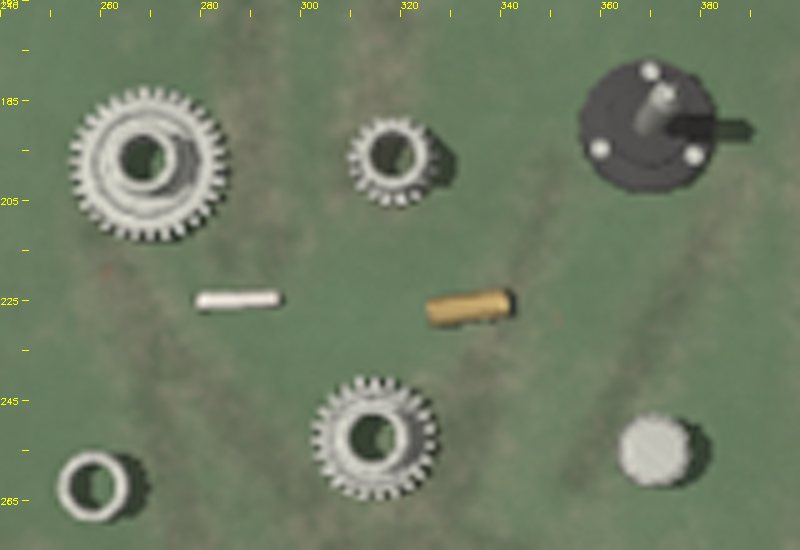

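View pics/s1.png

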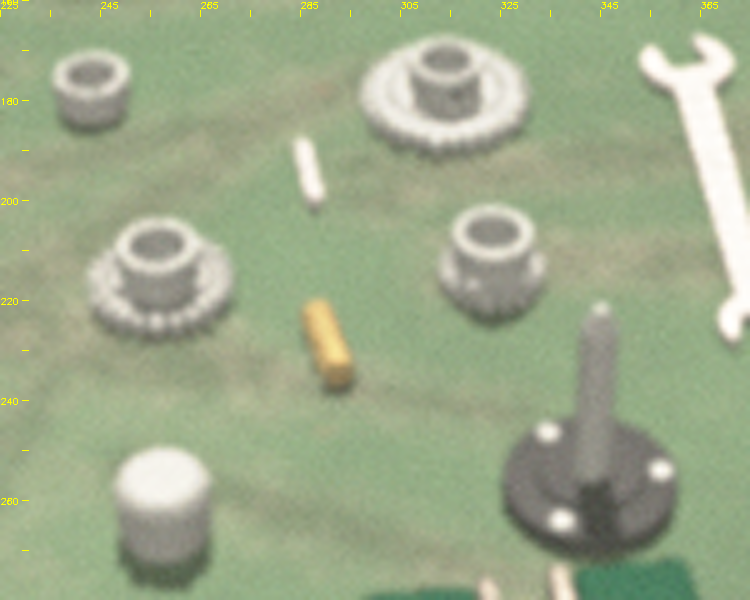

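```bash
python3 - <<'E'
from h import *
T=get_image("top");S=get_image("side")
P={"large":((268.6,196.4),(314.4,171.8),.022),"largedisc":((270,197.9),(313.8,179),.008),"small":((318.2,196),(323.8,206.2),.022),"spacer":((258.4,262.2),(243.4,174.8),.014),
"cap":((370.8,254.6),(257.6,255.5),.024),"tip":((372.8,183.6),(345,221.8),.078),"flange":((369.6,190.4),(343,256.6),.008),"med":((314.6,252.4),(256.4,208.8),.022)}
for k,(a,b,z) in P.items(): print(k,at(T,*a,z)[:2].round(4),at(S,*b,z)[:2].round(4))
s=get_state()
from scipy.spatial.transform import Rotation as R
q=s["ee_rot"];print(R.from_quat([q[1],q[2],q[3],q[0]]).as_matrix().round(3))
E
```

```text
large [0.5638 0.0301] [0.5671 0.0305]
largedisc [0.5629 0.0288] [0.5656 0.0269]
small [ 0.5637 -0.0705] [ 0.5677 -0.0709]
spacer [0.4318 0.0504] [0.4352 0.0504]
cap [ 0.4448 -0.1738] [ 0.4473 -0.1746]
tip [ 0.5777 -0.1746] [ 0.5803 -0.1767]
flange [ 0.5767 -0.1766] [ 0.5799 -0.1803]
med [ 0.4501 -0.0623] [ 0.4528 -0.0615]
[[ 0.931 -0.     0.364]
 [-0.364 -0.001  0.931]
 [-0.    -1.    -0.001]]
```

```bash
python3 -m jog '[0,15,0,-20,0,2,0, 0,28.9,0,-40.75,0,6,0, 100,28.9,0,-40.75,0,8.58,0, 100,28.9,0,-40.75,0,8.58,0, 100,28.9,0,-40.75,0,8.58,0, 100,28.9,0,-40.75,0,8.58,0, 100,28.9,0,-40.75,0,8.58,0, 100,28.9,0,-40.75,0,8.58,0, 100,28.9,0,-40.75,0,8.58,0, 100,28.9,0,-40.75,0,8.58,0, 100,28.9,0,-40.75,0,8.58,0, 100,28.9,0,-40.75,0,8.58,0]' 60
cat > st.py <<'E'
from h import *
from scipy.spatial.transform import Rotation as R
s=get_state();q=s["ee_rot"];print(s["clock"],s["position"].round(4),s["width"].round(4),s["contact_force"].round(2));print(R.from_quat([q[1],q[2],q[3],q[0]]).as_matrix().round(3))
E
python3 st.py
```

```text
clock: 1.8
position: [0.3298, 0.0522, 0.2312]
ee_rot: [0.501, -0.501, 0.499, -0.499]
contact_force: [-0.4, 0.8, -0.6]
width: 0.0521Traceback (most recent call last):
  File "st.py", line 3, in <module>
    s=get_state();q=s["ee_rot"];print(s["clock"],s["position"].round(4),s["width"].round(4),s["contact_force"].round(2));print(R.from_quat([q[1],q[2],q[3],q[0]]).as_matrix().round(3))
                                                                        ^^^^^^^^^^^^^^^^
AttributeError: 'float' object has no attribute 'round'
```

```bash
sed -i 's/s\["width"\].round(4)/round(s["width"],4)/' st.py; python3 -m jog '[115,2.22,10,23.5,0,0,0, 115,2.22,10,23.5,0,0,0, 115,2.22,10,23.5,0,0,0, 115,2.22,10,23.5,0,0,0, 115,2.22,14.1,23.5,0,0,0, 115,2.22,17.1,23.5,0,0,0, 115,2.22,17.1,23.5,0,0,0, 115,2.22,17.1,23.5,0,0,0]'
python3 st.py; python3 - <<'E'
from h import *
crop(get_image("side"),"pics/s2.png",260,100,120,100,6)
crop(get_image("top"),"pics/t2.png",220,140,140,100,5)
E
```

```text
clock: 2.8
position: [0.566, 0.0296, 0.0613]
ee_rot: [0.501, -0.5, 0.499, -0.5]
contact_force: [0.2, 0.3, 0.7]
width: 0.0467
2.8 [0.566  0.0296 0.0613] 0.0467 [0.24 0.3  0.68]
[[ 0.002  0.002  1.   ]
 [-1.    -0.     0.002]
 [ 0.    -1.     0.002]]
```

View pics/s2.png

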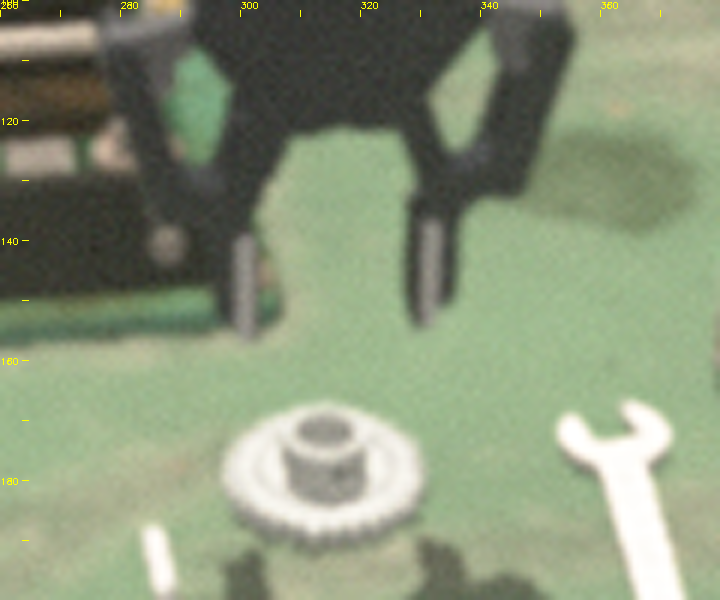

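View pics/t2.png

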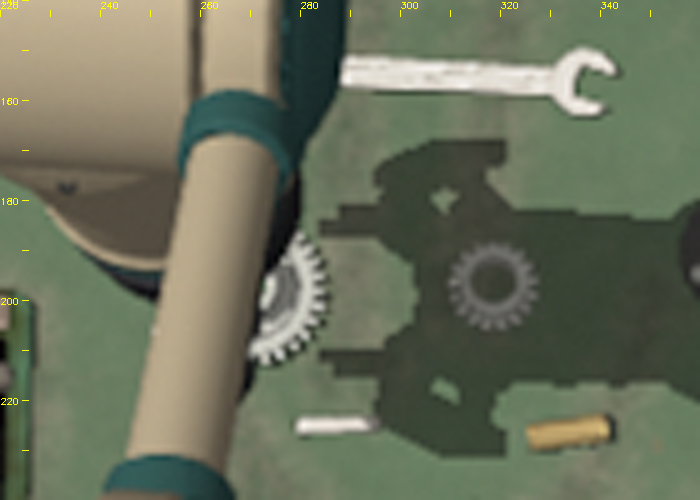

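```bash
python3 - <<'E'
from h import *
S=get_image("side")
for b in (0,.003,.006): print(b,proj(S,np.array([.566,.0296,.0613+b])))
for z in(.0613,.0643,.0673): print(at(S,315.6,155.3,z))
for y in (.026,.03,.034): print(proj(S,np.array([.566,y,.022])))
E
```

```text
0 (np.float64(314.10132211668736), np.float64(154.65004911882627))
0.003 (np.float64(314.11950490402637), np.float64(153.27699136066025))
0.006 (np.float64(314.13776360605715), np.float64(151.89819886468848))
[0.56837579 0.0271496  0.0613    ]
[0.5676476  0.02278777 0.0643    ]
[0.56691942 0.01842593 0.0673    ]
(np.float64(314.16599549718535), np.float64(173.2509646277393))
(np.float64(313.8371360293758), np.float64(171.99871725121542))
(np.float64(313.51040974073874), np.float64(170.7545941402396))
```

```bash
python3 -m jog '[115,0,3,-0.1,0,0,0, 115,0,4.2,-0.1,0,0,0, 115,0,5.2,-0.1,0,0,0, 115,0,5.2,-0.1,0,0,0, 150,0,5.2,-0.1,0,0,0, 170,0,5.2,-0.1,0,0,0, 190,0,5.2,-0.1,0,0,0, 255,0,5.2,-0.1,0,0,0, 255,0,5.2,-0.1,0,0,0, 255,0,5.2,-0.1,0,0,0, 255,0,5.2,-0.1,0,0,0]' 60
python3 - <<'E'
from h import *
crop(get_image("side"),"pics/s3.png",260,100,120,100,6)
E
```

```text
clock: 4.32
position: [0.5646, 0.0285, 0.0092]
ee_rot: [0.5, -0.5, 0.5, -0.5]
contact_force: [-0.5, 0.4, 5.3]
width: 0.0251
```

View pics/s3.png

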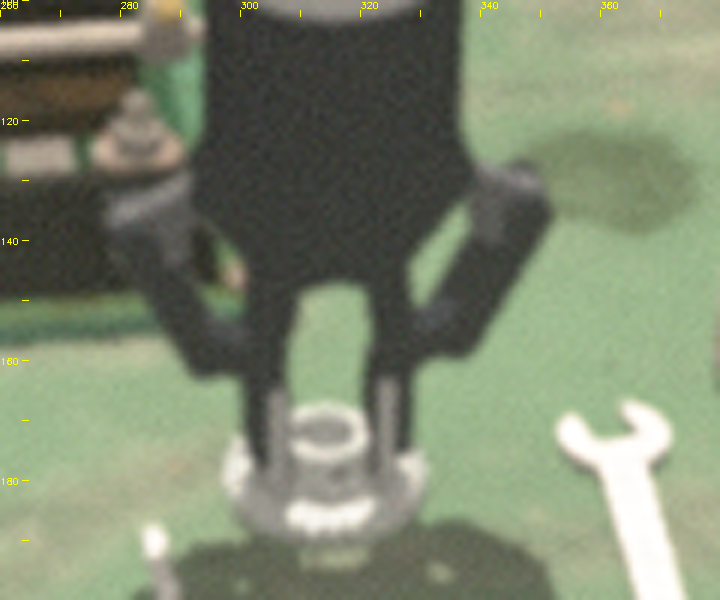

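```bash
python3 -m jog '[255,0,-3,0,0,0,0, 255,0,-7,0,0,0,0, 255,0,-10,0.2,0,0,0, 255,5,-10,0.8,0,0,0, 255,10,-10,1.4,0,0,0, 255,15,-10,1.4,0,0,0, 255,18.5,-10,1.4,0,0,0, 255,20.65,-10,1.4,0,0,0, 255,20.65,-10,1.4,0,0,0, 255,20.65,-10,1.4,0,0,0, 255,20.65,-10,1.4,0,0,0]'
python3 - <<'E'
from h import *
crop(get_image("side"),"pics/s4.png",280,130,130,140,4)
crop(get_image("top"),"pics/t4.png",320,130,100,100,5)
E
```

```text
clock: 5.75
position: [0.5781, -0.1764, 0.1082]
ee_rot: [0.5, -0.5, 0.5, -0.499]
contact_force: [0.5, -0.2, -1.7]
width: 0.0249
```

View pics/s4.png

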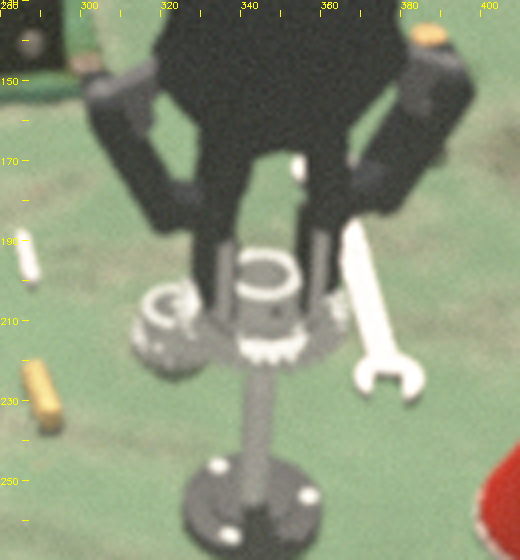

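View pics/t4.png

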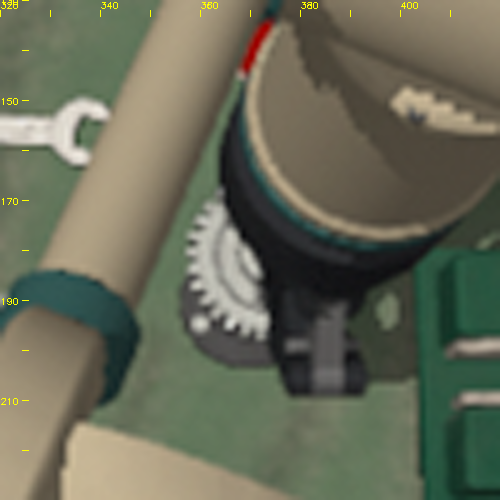

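```bash
cat>m.py <<'E'
import sys
from h import *
n,u,v,z=sys.argv[1],*map(float,sys.argv[2:5]);print(at(get_image(n),u,v,z).round(4))
E
python3 m.py side 347 198.2 .121; python3 m.py side 345 221.8 .078; python3 st.py|head -1
```

```text
[ 0.5816 -0.1741  0.121 ]
[ 0.5803 -0.1767  0.078 ]
5.95 [ 0.5783 -0.1771  0.1084] 0.025 [ 0.03 -0.02 -1.54]
```

```bash
python3 -m jog '[255,0.1,0,-0.1,0,0,0, 255,0.1,1,-0.1,0,0,0, 255,0.1,2,-0.1,0,0,0, 255,0.1,2.7,-0.1,0,0,0, 255,0.1,3.2,-0.1,0,0,0, 255,0.1,3.7,-0.1,0,0,0, 255,0.1,3.7,-0.1,0,0,0, 255,0.1,3.7,-0.1,0,0,0]'
python3 - <<'E'
from h import *
crop(get_image("side"),"pics/s5.png",280,130,130,140,4)
E
```

```text
clock: 6.95
position: [0.5774, -0.179, 0.0715]
ee_rot: [-0.5, 0.5, -0.5, 0.5]
contact_force: [0.1, 0.3, -1.8]
width: 0.0252
```

View pics/s5.png

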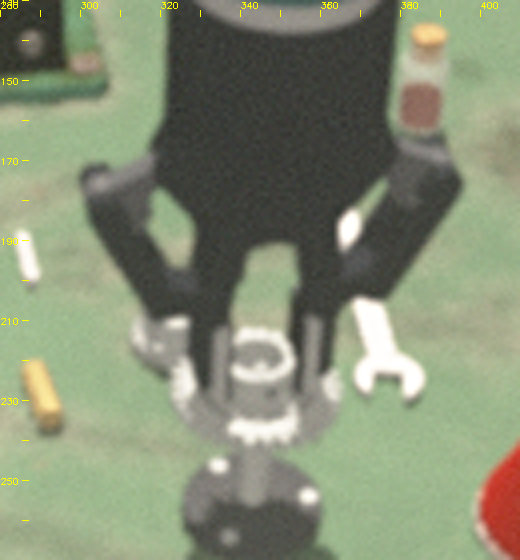

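```bash
python3 -m jog '[255,0,1,0,0,0,0, 255,0,2,0,0,0,0, 255,0,3,0,0,0,0, 255,0,4,0,0,0,0, 255,0,4.6,0,0,0,0, 255,0,5,0,0,0,0, 255,0,5.1,0,0,0,0, 255,0,5.1,0,0,0,0, 255,0,5.1,0,0,0,0]'
python3 -m jog '[255,0,0.1,0,0,0,0, 255,0,0.1,0,0,0,0]'
```

```text
clock: 8.12
position: [0.5775, -0.179, 0.0206]
ee_rot: [-0.5, 0.5, -0.5, 0.5]
contact_force: [-0.3, -0.4, -2.9]
width: 0.025
clock: 8.38
position: [0.5772, -0.1789, 0.0193]
ee_rot: [0.5, -0.5, 0.5, -0.5]
contact_force: [-0.3, 0.7, -2.5]
width: 0.0249
```

```bash
python3 -m jog '[255,0,0.1,0,0,0,0, 255,0,0.1,0,0,0,0]'; python3 -m jog '[255,0,0.1,0,0,0,0, 255,0,0.1,0,0,0,0]'
```

```text
clock: 8.62
position: [0.5772, -0.1789, 0.0193]
ee_rot: [-0.5, 0.5, -0.5, 0.5]
contact_force: [-1.7, 0.7, 5.5]
width: 0.0254
clock: 8.88
position: [0.5772, -0.1789, 0.0192]
ee_rot: [-0.5, 0.5, -0.5, 0.5]
contact_force: [-3.1, 2.3, 11.2]
width: 0.0248
```

```bash
python3 -m jog '[255,0,-0.15,0,0,0,0, 185,0,-0.15,0,0,0,0, 150,0,-0.15,0,0,0,0, 120,0,-0.15,0,0,0,0, 115,0,-0.15,0,0,0,0, 115,0,-1,0,0,0,0, 115,0,-3,0,0,0,0, 115,0,-6,0,0,0,0, 115,0,-9.5,0,0,0,0, 115,0,-12,0,0,0,0, 115,0,-12,0,0,0,0]'
python3 st.py
python3 - <<'E'
from h import *
crop(get_image("side"),"pics/s6.png",280,130,130,140,4)
E
```

```text
clock: 10.25
position: [0.5788, -0.1796, 0.1401]
ee_rot: [-0.501, 0.499, -0.498, 0.502]
contact_force: [-0.1, 0.5, -0.5]
width: 0.0469
10.25 [ 0.5788 -0.1796  0.1401] 0.0469 [-0.07  0.54 -0.47]
[[ 0.     0.005  1.   ]
 [-1.    -0.002  0.   ]
 [ 0.002 -1.     0.005]]
```

View pics/s6.png

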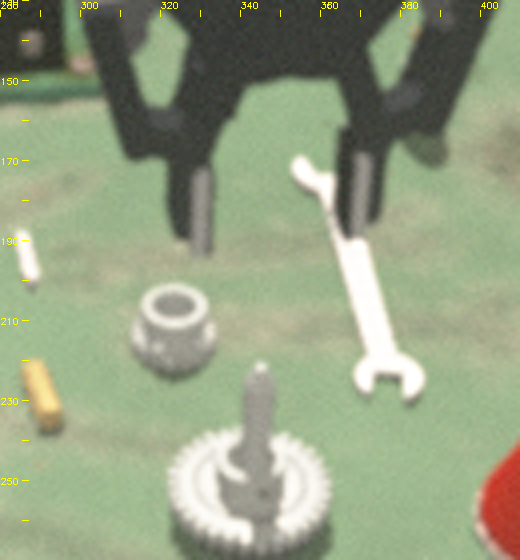

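```bash
python3 m.py side 343.2 245 .032; python3 - <<'E'
from h import *
crop(get_image("side"),"pics/s7.png",315,215,55,65,10)
E
```

```text
[ 0.5794 -0.1788  0.032 ]
```

View pics/s7.png

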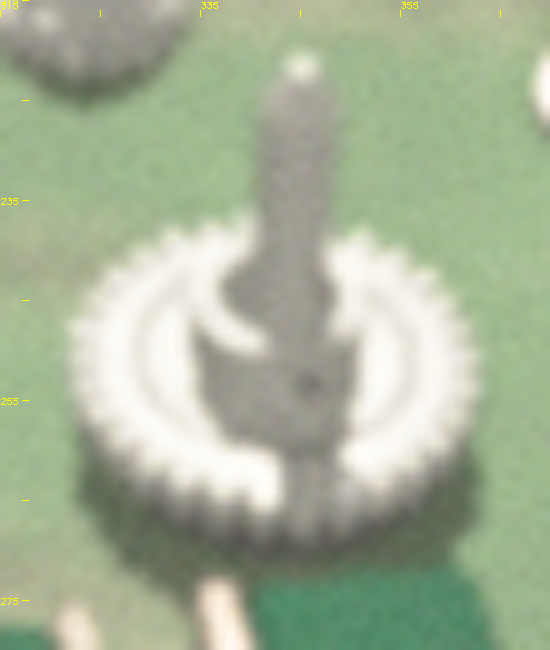

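```bash
python3 -m jog '[115,-6,0,-4,0,0,0, 115,-12,0,-8,0,0,0, 115,-18,0,-12,0,0,0, 115,-22,0,-14.4,0,0,0, 115,-23,2,-14.4,0,0,0, 115,-23,6,-14.4,0,0,0, 115,-23,10,-14.4,0,0,0, 115,-23,10,-14.4,0,0,0, 115,-23,10,-14.4,0,0,0]'
python3 - <<'E'
from h import *
crop(get_image("side"),"pics/s8.png",200,110,100,100,6)
E
```

```text
clock: 11.52
position: [0.4336, 0.051, 0.0376]
ee_rot: [0.5, -0.5, 0.5, -0.5]
contact_force: [-0.7, -0.6, -0.9]
width: 0.047
```

View pics/s8.png

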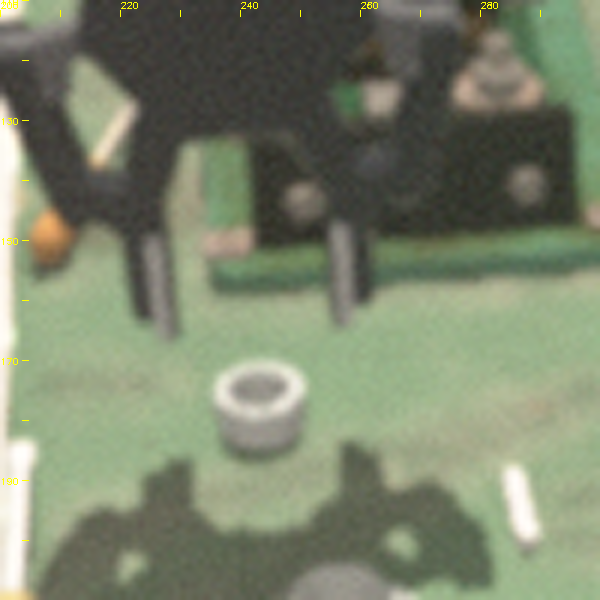

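```bash
python3 -m jog '[115,0,1.5,0.1,0,0,0, 115,0,2.8,0.1,0,0,0, 115,0,3.4,0.1,0,0,0, 115,0,3.4,0.1,0,0,0, 150,0,3.4,0.1,0,0,0, 170,0,3.4,0.1,0,0,0, 190,0,3.4,0.1,0,0,0, 255,0,3.4,0.1,0,0,0, 255,0,3.4,0.1,0,0,0, 255,0,3.4,0.1,0,0,0]' 60
python3 -m jog '[255,0,-1.5,0,0,0,0, 255,0,-4,0,0,0,0, 255,0,-4,0,0,0,0, 255,0,-4,0,0,0,0]'
python3 - <<'E'
from h import *
crop(get_image("side"),"pics/s9.png",200,110,100,100,6)
E
```

```text
clock: 12.82
position: [0.4342, 0.0511, 0.0039]
ee_rot: [0.5, -0.5, 0.5, -0.5]
contact_force: [-1.0, 1.0, 5.5]
width: 0.0243
clock: 13.32
position: [0.4338, 0.0511, 0.0429]
ee_rot: [0.5, -0.5, 0.5, -0.5]
contact_force: [-0.7, 0.1, -0.5]
width: 0.0246
```

View pics/s9.png

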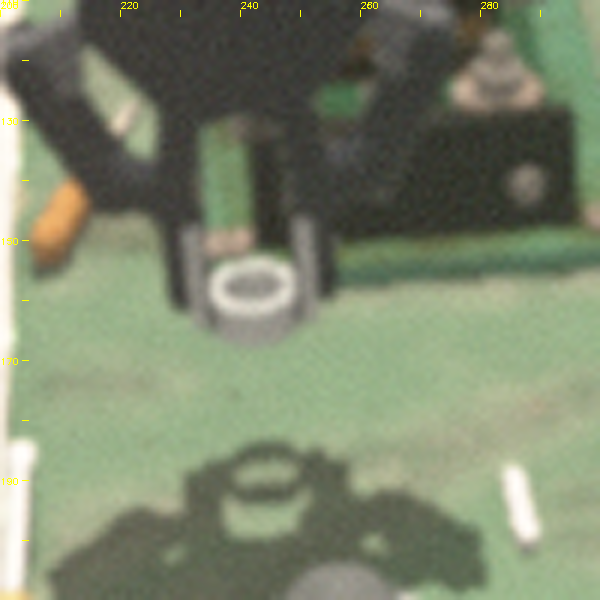

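```bash
python3 -m jog '[255,0,-4,0,0,0,0, 255,2,-6,1,0,0,0, 255,6,-6,4,0,0,0, 255,11,-6,8,0,0,0, 255,16,-6,12,0,0,0, 255,20,-6,14,0,0,0, 255,22,-6,14.6,0,0,0, 255,22.8,-6,14.6,0,0,0, 255,22.8,-6,14.6,0,0,0, 255,22.8,-6,14.6,0,0,0, 255,22.8,-6,14.6,0,0,0]'
python3 st.py
python3 - <<'E'
from h import *
crop(get_image("side"),"pics/s10.png",310,165,80,110,5)
E
```

```text
clock: 14.75
position: [0.5798, -0.1757, 0.1036]
ee_rot: [0.5, -0.5, 0.5, -0.5]
contact_force: [0.2, 0.2, -0.9]
width: 0.0248
14.75 [ 0.5798 -0.1757  0.1036] 0.0248 [ 0.2   0.16 -0.93]
[[ 0.001 -0.     1.   ]
 [-1.     0.     0.001]
 [-0.    -1.     0.   ]]
```

View pics/s10.png

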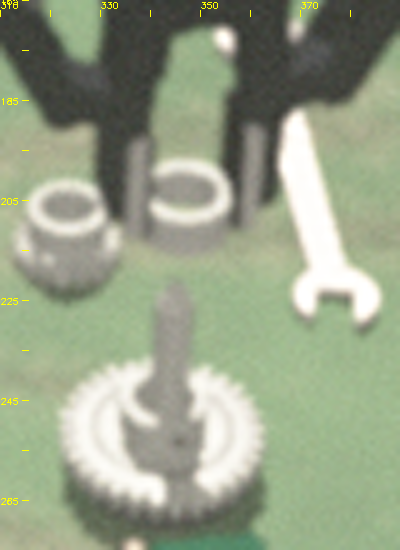

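```bash
python3 m.py side 347.3 203.2 .1137; python3 m.py side 345.1 221.8 .078
```

```text
[ 0.5819 -0.1766  0.1137]
[ 0.5804 -0.1767  0.078 ]
```

```bash
python3 -m jog '[255,0,1,0,0,0,0, 255,0,2,0,0,0,0, 255,0,2.7,0,0,0,0, 255,0,3.4,0,0,0,0, 255,0,3.6,0,0,0,0, 255,0,3.6,0,0,0,0]'
python3 - <<'E'
from h import *
crop(get_image("side"),"pics/s11.png",310,195,70,75,8)
E
```

```text
clock: 15.65
position: [0.5802, -0.177, 0.0672]
ee_rot: [0.5, -0.5, 0.5, -0.5]
contact_force: [-0.2, -0.5, -1.5]
width: 0.0246
```

View pics/s11.png

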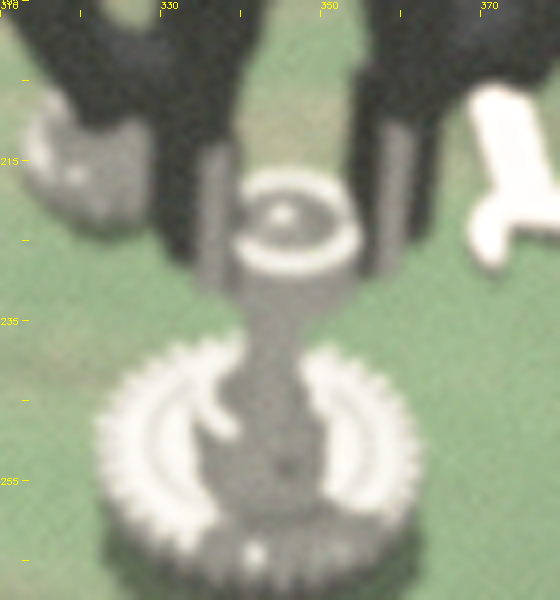

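```bash
python3 -m jog '[255,-0.1,0,-0.2,0,0,0, 255,-0.1,0.5,-0.2,0,0,0, 255,-0.1,1.2,-0.2,0,0,0, 255,-0.1,1.9,-0.2,0,0,0, 255,-0.1,2.4,-0.2,0,0,0, 255,-0.1,2.8,-0.2,0,0,0, 255,-0.1,3,-0.2,0,0,0, 255,-0.1,3,-0.2,0,0,0]'
python3 -m jog '[255,0,0.1,0,0,0,0, 255,0,0.1,0,0,0,0]'
python3 - <<'E'
from h import *
crop(get_image("side"),"pics/s12.png",310,195,70,75,8)
E
```

```text
clock: 16.7
position: [0.5782, -0.1759, 0.0372]
ee_rot: [0.5, -0.5, 0.5, -0.5]
contact_force: [-0.2, 0.2, -0.1]
width: 0.0247
clock: 16.95
position: [0.5782, -0.176, 0.0364]
ee_rot: [-0.5, 0.5, -0.5, 0.5]
contact_force: [-0.3, -0.5, -0.3]
width: 0.0246
```

View pics/s12.png

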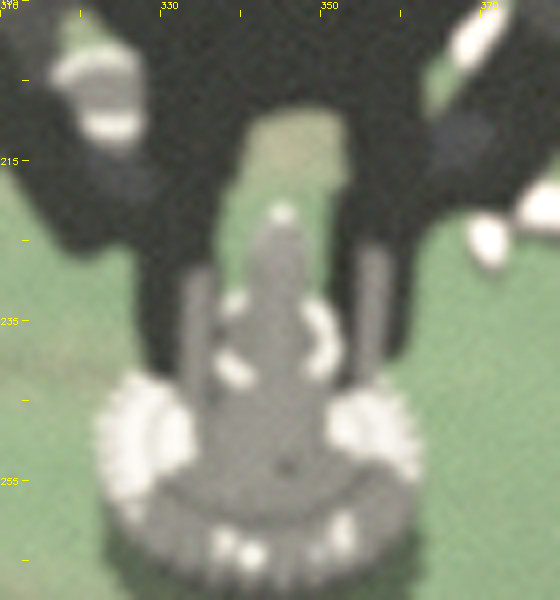

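Spacer is centred on the post (pixels ~343–345, 238), just above or on the hub. Feel for contact.

```bash
python3 -m jog '[255,0,0.1,0,0,0,0, 255,0,0.1,0,0,0,0]';  python3 -m jog '[255,0,0.1,0,0,0,0, 255,0,0.1,0,0,0,0]'
```

```text
clock: 17.25
position: [0.5784, -0.176, 0.036]
ee_rot: [-0.5, 0.5, -0.5, 0.5]
contact_force: [-1.2, 0.3, 5.0]
width: 0.0247
clock: 17.5
position: [0.5784, -0.176, 0.0359]
ee_rot: [-0.5, 0.5, -0.5, 0.5]
contact_force: [-2.7, 1.2, 9.5]
width: 0.0245
```

```bash
python3 -m jog '[255,0,-0.15,0,0,0,0, 195,0,-0.15,0,0,0,0, 170,0,-0.15,0,0,0,0, 140,0,-0.15,0,0,0,0, 115,0,-0.15,0,0,0,0, 115,0,-1,0,0,0,0, 115,0,-3,0,0,0,0, 115,0,-6,0,0,0,0, 115,0,-9,0,0,0,0, 115,0,-10,0,0,0,0, 115,0,-10,0,0,0,0]'
python3 - <<'E'
from h import *
crop(get_image("side"),"pics/s13.png",310,195,70,75,8)
E
```

```text
clock: 18.88
position: [0.5784, -0.176, 0.1348]
ee_rot: [-0.5, 0.5, -0.5, 0.5]
contact_force: [-0.2, 0.4, -0.7]
width: 0.0471
```

View pics/s13.png

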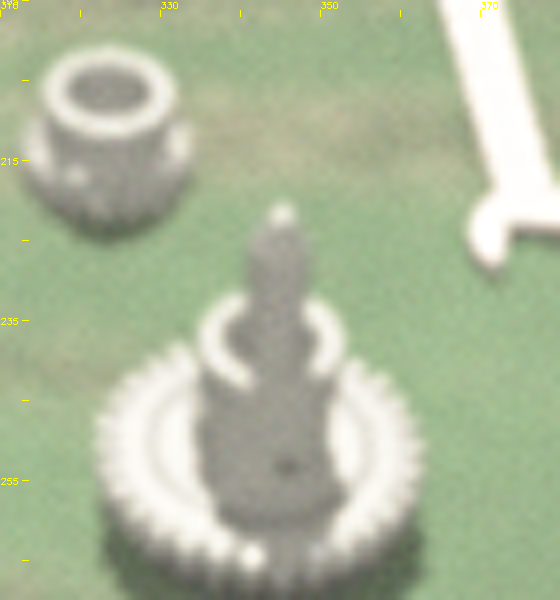

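```bash
python3 -m jog '[115,-5,0,-0.6,0,0,0, 115,-9,1,-1.3,0,0,0, 115,-10.5,4,-1.3,0,0,0, 115,-10.5,8,-1.3,0,0,0, 115,-10.5,9,-1.3,0,0,0, 115,-10.5,9,-1.3,0,0,0]'
python3 - <<'E'
from h import *
crop(get_image("side"),"pics/s14.png",280,150,90,90,6)
E
```

```text
clock: 19.68
position: [0.5646, -0.071, 0.0433]
ee_rot: [0.5, -0.5, 0.501, -0.499]
contact_force: [-0.5, -0.1, 0.3]
width: 0.0467
```

View pics/s14.png

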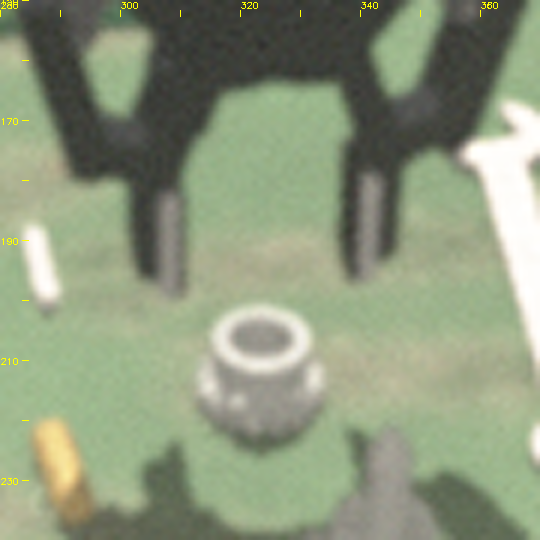

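Centred (fingers mid ~324, hub 323.5). Descend and grip.

```bash
python3 -m jog '[115,0,1.5,0,0,0,0, 115,0,2.8,0,0,0,0, 115,0,3.4,0,0,0,0, 115,0,3.4,0,0,0,0, 150,0,3.4,0,0,0,0, 170,0,3.4,0,0,0,0, 190,0,3.4,0,0,0,0, 255,0,3.4,0,0,0,0, 255,0,3.4,0,0,0,0, 255,0,3.4,0,0,0,0]' 60
python3 -m jog '[255,0,-1.5,0,0,0,0, 255,0,-5,0,0,0,0, 255,0,-10,0,0,0,0, 255,0,-10,0,0,0,0, 255,0,-10,0,0,0,0]'
python3 - <<'E'
from h import *
crop(get_image("side"),"pics/s15.png",280,110,90,100,6)
E
```

```text
clock: 20.98
position: [0.5655, -0.071, 0.011]
ee_rot: [-0.5, 0.5, -0.5, 0.5]
contact_force: [-1.5, 0.9, 5.1]
width: 0.0246
clock: 21.6
position: [0.5647, -0.0708, 0.1104]
ee_rot: [0.5, -0.5, 0.5, -0.5]
contact_force: [-0.5, 0.1, -1.8]
width: 0.0249
```

View pics/s15.png

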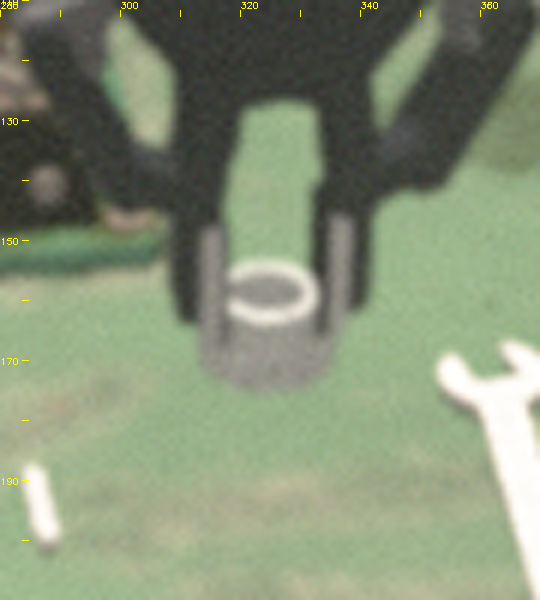

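```bash
python3 -m jog '[255,3,0,0.5,0,0,0, 255,7,0,1,0,0,0, 255,9.5,0,1.35,0,0,0, 255,10.5,0,1.35,0,0,0, 255,10.5,0,1.35,0,0,0, 255,10.5,0,1.35,0,0,0, 255,10.5,1,1.35,0,0,0, 255,10.5,1.8,1.35,0,0,0, 255,10.5,2.4,1.35,0,0,0, 255,10.5,2.9,1.35,0,0,0, 255,10.5,2.9,1.35,0,0,0]'
python3 - <<'E'
from h import *
crop(get_image("side"),"pics/s16.png",310,180,70,75,8)
E
```

```text
clock: 23.02
position: [0.5784, -0.1758, 0.0807]
ee_rot: [0.5, -0.5, 0.5, -0.5]
contact_force: [0.1, 1.1, -0.1]
width: 0.0252
```

View pics/s16.png

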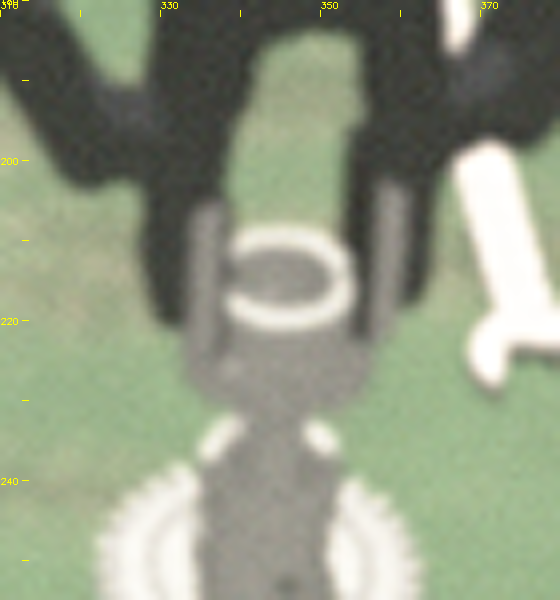

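```bash
python3 -m jog '[255,0,0.5,-0.05,0,0,0, 255,0,1.0,-0.05,0,0,0, 255,0,1.5,-0.05,0,0,0, 255,0,1.9,-0.05,0,0,0, 255,0,2.2,-0.05,0,0,0, 255,0,2.3,-0.05,0,0,0, 255,0,2.3,-0.05,0,0,0]'
python3 -m jog '[255,0,0.1,0,0,0,0, 255,0,0.1,0,0,0,0]'
python3 -m jog '[255,0,0.1,0,0,0,0, 255,0,0.1,0,0,0,0]'
```

```text
clock: 23.95
position: [0.5782, -0.1759, 0.0583]
ee_rot: [0.5, -0.5, 0.5, -0.5]
contact_force: [0.3, -1.1, -0.4]
width: 0.0247
clock: 24.2
position: [0.5782, -0.1759, 0.0574]
ee_rot: [0.5, -0.5, 0.5, -0.5]
contact_force: [-0.9, -0.3, -0.8]
width: 0.0251
clock: 24.45
position: [0.5784, -0.176, 0.0571]
ee_rot: [-0.5, 0.5, -0.5, 0.5]
contact_force: [-1.4, 0.3, 5.7]
width: 0.0251
```

```bash
python3 -m jog '[255,0,0.05,0,0,0,0, 255,0,0.05,0,0,0,0, 195,0,0,0,0,0,0, 170,0,-0.05,0,0,0,0, 140,0,-0.1,0,0,0,0, 115,0,-0.1,0,0,0,0, 115,0,-1,0,0,0,0, 115,0,-4,0,0,0,0, 115,0,-8,0,0,0,0, 115,0,-10,0,0,0,0, 115,0,-10,0,0,0,0]'
python3 - <<'E'
from h import *
crop(get_image("side"),"pics/s17.png",310,195,70,75,8)
crop(get_image("side"),"pics/s18.png",225,160,150,120,5)
E
```

```text
clock: 25.82
position: [0.5795, -0.1765, 0.1586]
ee_rot: [-0.501, 0.499, -0.498, 0.502]
contact_force: [-0.2, -1.0, -0.3]
width: 0.0467
```

View pics/s17.png

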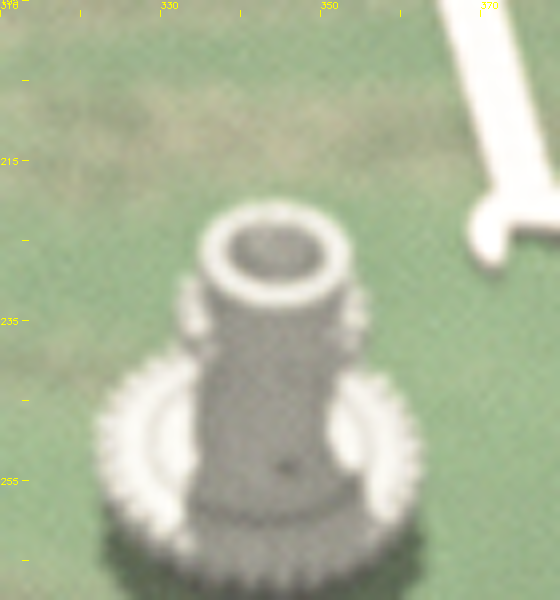

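View pics/s18.png

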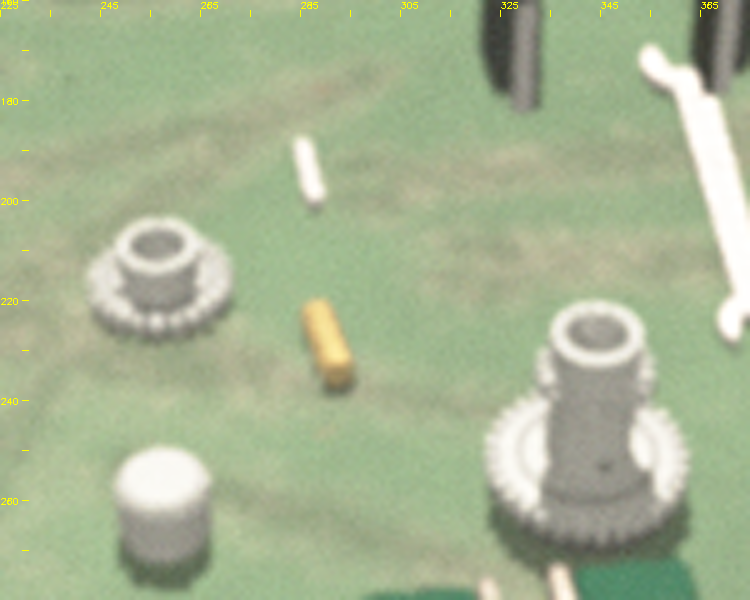

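```bash
python3 - <<'E'
from h import *
g=get_image("side")
for z in (.068,.078,.088):print(proj(g,np.array([.5803,-.1767,z])))
c=g["color"][215:245,330:360];c=cv2.convertScaleAbs(c,alpha=1.3);cv2.imwrite("pics/s19.png",cv2.resize(c,None,fx=20,fy=20,interpolation=cv2.INTER_CUBIC))
E
```

```text
(np.float64(344.6733128961003), np.float64(226.7708731049733))
(np.float64(345.00678547157867), np.float64(221.7986159498735))
(np.float64(345.3459457936387), np.float64(216.7412098237168))
```

View pics/s19.png

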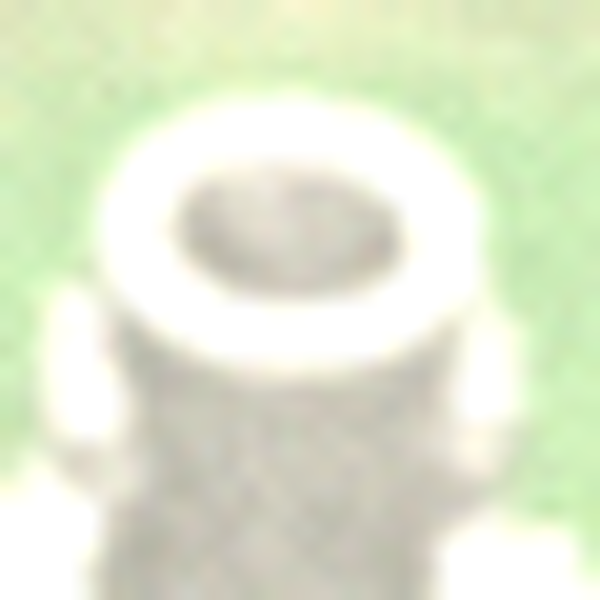

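```bash
python3 - <<'E'
from h import *
g=np.mean([get_image("side")["color"].astype(float) for _ in range(6)],0)
c=g[217:233,335:355].mean(2);print(c.astype(int))
c=np.clip((g[215:245,330:360]-90)*1.5,0,255).astype(np.uint8);cv2.imwrite("pics/s20.png",cv2.resize(c,None,fx=20,fy=20,interpolation=cv2.INTER_CUBIC))
E
```

```text
[[165 168 171 171 172 171 170 172 171 169 170 171 169 169 169 169 169 169
  168 169]
 [164 167 167 169 170 168 170 170 168 166 167 164 166 165 164 166 164 166
  166 169]
 [164 162 162 163 167 174 176 177 178 180 179 173 167 164 162 160 161 162
  165 164]
 [161 161 161 169 184 199 209 208 210 216 218 206 195 187 174 165 160 160
  162 164]
 [160 166 179 200 217 227 230 226 227 234 235 228 225 223 210 190 173 162
  161 161]
 [165 187 216 227 228 225 222 215 215 220 220 217 223 233 235 224 203 174
  161 159]
 [179 214 234 230 215 196 189 187 184 183 180 181 193 217 232 236 229 201
  172 161]
 [198 231 236 218 178 162 166 173 171 165 160 162 167 177 203 230 238 227
  193 166]
 [213 235 229 196 155 148 163 168 168 163 160 159 159 158 171 211 237 238
  211 172]
 [214 235 225 183 147 145 154 163 163 163 161 159 155 149 153 190 233 241
  218 174]
 [207 232 230 196 157 145 146 153 158 157 160 156 152 145 149 187 230 237
  215 170]
 [192 227 236 223 186 156 145 146 152 154 154 153 148 149 166 204 233 233
  211 176]
 [179 207 234 237 223 198 174 162 158 158 160 162 166 181 206 228 232 222
  205 184]
 [173 176 209 232 236 233 223 209 199 197 200 205 215 224 233 232 220 195
  190 188]
 [171 151 167 198 220 231 236 237 234 233 234 235 234 232 227 213 184 170
  187 201]
 [175 145 142 157 175 196 217 224 228 228 227 226 221 208 191 172 157 164
  196 211]]
```

View pics/s20.png

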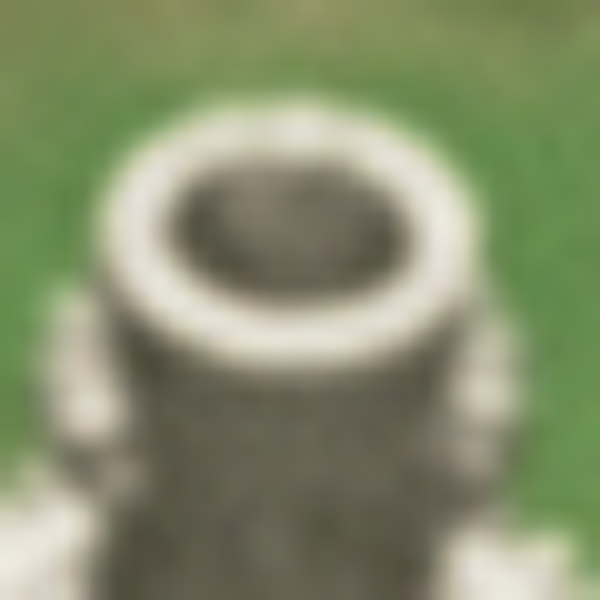

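```bash
python3 -m jog '[115,0,0,-5,0,0,0, 115,-0.1,0,-10,0,0,0, 115,-0.2,0,-13.3,0,0,0, 115,-0.2,4,-13.3,0,0,0, 115,-0.2,8,-13.3,0,0,0, 115,-0.2,10.5,-13.3,0,0,0, 115,-0.2,10.5,-13.3,0,0,0, 115,-0.2,10.5,-13.3,0,0,0]'
python3 - <<'E'
from h import *
crop(get_image("side"),"pics/s21.png",210,190,90,100,6)
E
```

```text
clock: 27.28
position: [0.4459, -0.1743, 0.052]
ee_rot: [-0.5, 0.5, -0.5, 0.5]
contact_force: [0.3, -0.5, 0.4]
width: 0.047
```

View pics/s21.png

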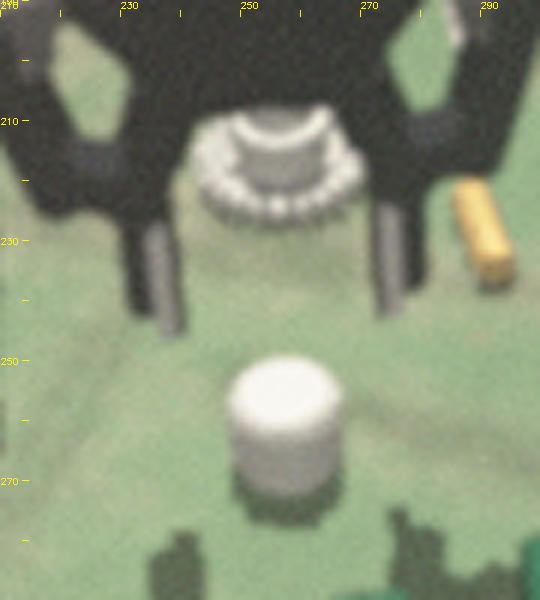

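```bash
python3 -m jog '[115,0,1.5,0.1,0,0,0, 115,0,3,0.1,0,0,0, 115,0,4,0.1,0,0,0, 115,0,4.5,0.1,0,0,0, 115,0,4.5,0.1,0,0,0, 150,0,4.5,0.1,0,0,0, 170,0,4.5,0.1,0,0,0, 190,0,4.5,0.1,0,0,0, 255,0,4.5,0.1,0,0,0, 255,0,4.5,0.1,0,0,0, 255,0,4.5,0.1,0,0,0]' 60
python3 -m jog '[255,0,-2,0,0,0,0, 255,0,-6,0,0,0,0, 255,0,-10,0,0,0,0, 255,0,-10,0,0,0,0, 255,0,-10,0,0,0,0]'
python3 - <<'E'
from h import *
crop(get_image("side"),"pics/s22.png",210,130,90,130,4)
E
```

```text
clock: 28.7
position: [0.4463, -0.174, 0.0069]
ee_rot: [-0.5, 0.5, -0.5, 0.5]
contact_force: [-1.9, 1.1, 5.1]
width: 0.0252
clock: 29.32
position: [0.4456, -0.1736, 0.1058]
ee_rot: [0.5, -0.5, 0.5, -0.5]
contact_force: [-0.1, -0.2, -0.9]
width: 0.0251
```

View pics/s22.png

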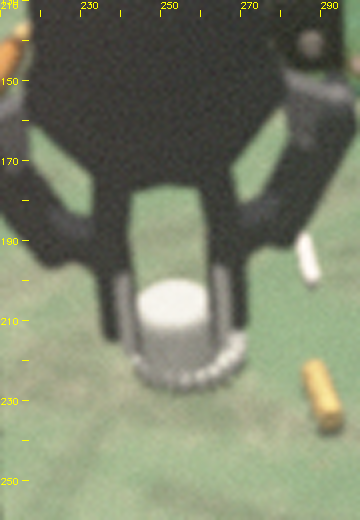

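```bash
python3 -m jog '[255,0,0,3,0,0,0, 255,0.1,0,8,0,0,0, 255,0.2,0,11.5,0,0,0, 255,0.22,0,13,0,0,0, 255,0.22,0,13.25,0,0,0, 255,0.22,0,13.25,0,0,0, 255,0.22,0,13.25,0,0,0, 255,0.22,0.8,13.25,0,0,0, 255,0.22,1.5,13.25,0,0,0, 255,0.22,1.5,13.25,0,0,0]'
python3 - <<'E'
from h import *
crop(get_image("side"),"pics/s23.png",310,175,70,75,8)
E
```

```text
clock: 30.62
position: [0.5778, -0.1759, 0.0903]
ee_rot: [0.5, -0.5, 0.501, -0.499]
contact_force: [0.3, -0.4, -1.5]
width: 0.025
```

View pics/s23.png

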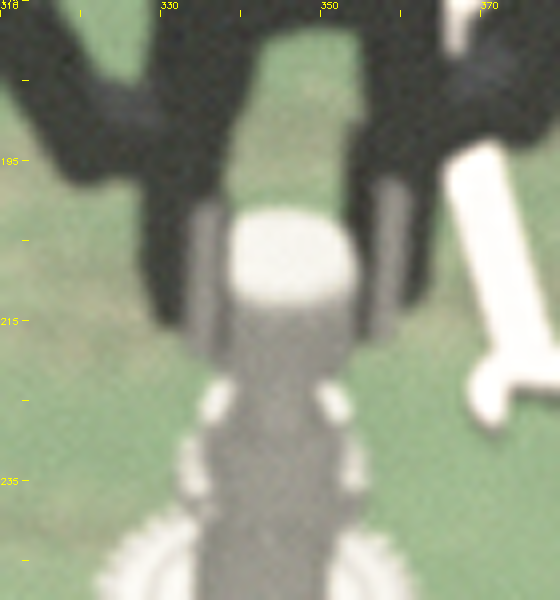

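```bash
python3 -m jog '[255,0,0.3,-0.05,0,0,0, 255,0,0.6,-0.05,0,0,0, 255,0,0.9,-0.05,0,0,0, 255,0,1.2,-0.05,0,0,0, 255,0,1.4,-0.05,0,0,0, 255,0,1.4,-0.05,0,0,0]'
python3 -m jog '[255,0,0.1,0,0,0,0, 255,0,0.1,0,0,0,0]'
python3 -m jog '[255,0,0.1,0,0,0,0, 255,0,0.1,0,0,0,0]'
```

```text
clock: 31.42
position: [0.5781, -0.1761, 0.0771]
ee_rot: [0.5, -0.5, 0.5, -0.5]
contact_force: [0.5, 0.3, -0.4]
width: 0.0246
clock: 31.68
position: [0.5782, -0.1761, 0.0763]
ee_rot: [0.5, -0.5, 0.5, -0.5]
contact_force: [0.4, 0.1, -1.1]
width: 0.0252
clock: 31.92
position: [0.5781, -0.1761, 0.0752]
ee_rot: [0.5, -0.5, 0.5, -0.5]
contact_force: [0.1, -0.3, -0.4]
width: 0.025
```

```bash
python3 -m jog '[255,0,0.1,0,0,0,0, 255,0,0.1,0,0,0,0]'; python3 -m jog '[255,0,0.1,0,0,0,0, 255,0,0.1,0,0,0,0]'
```

```text
clock: 32.17
position: [0.5783, -0.1762, 0.0749]
ee_rot: [-0.5, 0.5, -0.5, 0.5]
contact_force: [-1.2, 0.2, 4.6]
width: 0.0252
clock: 32.42
position: [0.5784, -0.1763, 0.0748]
ee_rot: [-0.5, 0.5, -0.5, 0.5]
contact_force: [-1.3, 0.4, 9.7]
width: 0.0249
```

Seated at .075 as expected. Release and rise.

```bash
python3 -m jog '[255,0,-0.1,0,0,0,0, 195,0,-0.15,0,0,0,0, 170,0,-0.15,0,0,0,0, 140,0,-0.15,0,0,0,0, 115,0,-0.15,0,0,0,0, 115,0,-1,0,0,0,0, 115,0,-4,0,0,0,0, 115,0,-8,0,0,0,0, 115,0,-10,0,0,0,0, 115,0,-10,0,0,0,0]'
python3 - <<'E'
from h import *
g=get_image("side")
print([np.round(proj(g,np.array([.5803,-.1767,z])),1) for z in (.03,.068,.092)])
crop(g,"pics/s24.png",225,160,150,120,5)
E
```

```text
clock: 33.67
position: [0.5794, -0.1767, 0.1757]
ee_rot: [-0.501, 0.499, -0.498, 0.502]
contact_force: [0.8, -0.2, 0.3]
width: 0.0471
[array([343.5, 244.9]), array([344.7, 226.8]), array([345.5, 214.7])]
```

View pics/s24.png

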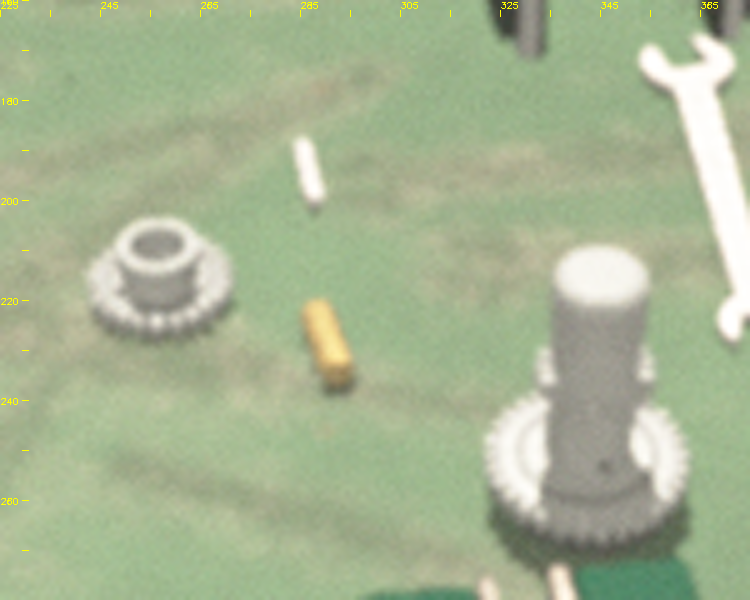

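```bash
python3 -c "
from rig import sign_off,get_state;print(sign_off(),get_state()['clock'])"
```

```text
the job is handed in; nothing more can be done
the job is handed in; nothing more can be done
```

The stack is on the post: large gear, spacer, small gear, then cap, with both gears hub up. I lowered each part until I felt 5–11 N of contact before letting go. I handed the job in at about 34 s; it gave no verdict.

- **Height and position:** in the last side picture the cap's top centre is at pixel (345, 215). A correctly seated cap would be at (345.5, 214.7). Wrist heights at contact matched the expected seats to about 1 mm for all four parts.
- **Everything else:** the medium gear, pin, offcut and spanner are where they were in the first side picture. The open gripper is about 80 mm above the cap.

Two things did not agree:
- **Cameras:** the two cameras differ by about 3 mm in x, so I corrected the alignment from pictures taken over the post.
- **Large gear:** it sits about 2.6 mm to one side of the post's axis, within the bore's play and the 7 mm limit. I left it there.

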